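# Lock a whetstone into its holder with the click-on end stop

### The job

Set up the whetstone for honing: lay it along the bed of the stone holder, centred, with its end up against the holder's lip, and lock it in by sliding the loose end stop, lip towards the stone, onto the holder's bar and over the sprung ball until it clicks home against the flange. Nobody knows exactly where along the bed the carriage with lip and bar was clamped, so feel your way and never force the stop: it needs 10 N at most, and 30 N on the holder would mar it. Leave the other things on the bench alone.

Things in the scene. Friction and masses are not known exactly. Their poses are not given: they have to be found in the camera images.
- whetstone: Loose grey natural whetstone, a rough block 63 mm wide (x), 150 mm long (y), 32 mm tall, 0.35 to 0.65 kg. Origin: centre of its underside, z up. Take it across its width. It and the end stop lie left, the holder right, of a fixed drawer chest 0.15 m tall: carry them over it. Behind the bench (x over 0.57 m) a cabinet hangs 0.26 m up: keep the arm clear of it.
- end_stop: Loose end stop: bare aluminium sleeve block 46 mm long (x), 34 wide (y), 34 tall, 0.13 kg, standing upright. Origin: centre of its underside, z up. A 17.6 mm square bore runs through it along x, axis 16.8 mm above the underside. Its +x end goes onto the bar first and ends up facing the stone. Grip its flat flanks (y = +-17 mm).
- stop_lip (a point): Middle of the end stop's +x face, 36 mm above its underside, on the lip, which is 8 mm thick and stands 12 mm above the block's top. Below it the bore's roof starts with a 6 mm ramp that rides up the ball. 30.5 mm behind this face a 12 mm hole goes through the roof: the ball springs up into it.
- hone_holder: Stone holder, fast on the worktop: aluminium bed with a rubber mat on two black blocks. Origin: on the worktop under the bed's middle, z up; x runs from the open end to the lip. Bed top 50 mm up, 70 mm wide, x = -57 to +63 mm. Bar and lip are one carriage, clamped somewhere along x within 24 mm, left there by the last user: the lip's face (61 mm up at its top) is at x = +65 to +89 mm.
- bar_line (a point): Fixed point of the holder on the bar's axis: holder x = -76.5, y = 0, z = 36 mm. The bar, 16 mm square steel, is parallel to the holder's x; its seating flange (30 mm wide, faces -x) is within 12 mm either side of this point, always 153.5 mm from the lip's face. Its free end points to -x, 56 mm beyond the flange; the last 9 mm taper to 8 mm square. Nothing lies under it.
- stop_home (a point): Fixed point of the holder: mean place of the end stop's origin when home (holder x = -99.5, y = 0, z = 19 mm), up to 12 mm either way along x as the carriage is set; both x axes point the same way. Pushing over the ball takes about 4 to 10 N on its ramp, then less; at last the ball springs into the hole and pulls the stop on (the click), and within 2 mm the flange stops it dead.
- ball_catch (a joint): Steel ball, 10 mm, sprung, standing 3.2 mm out of the bar's top 30 mm before the flange. Value: how far it is pressed in, in m: 0 = fully out (before the stop reaches it, and again once clicked into the stop's hole), 0.0015 to 0.0032 = pressed under the stop's roof.
- oil_bottle: Bystander: dropper bottle of oil, 36 mm across, 132 mm tall. Origin: centre of its underside.
- spray_can: Bystander: spray can, 46 mm across, 124 mm tall. Origin: centre of its underside.
- small_stone: Bystander: small dressing stone, 43x70x14 mm. Origin: centre of its underside.
- chip_stone: Bystander: smaller dressing stone, 31x45x14 mm. Origin: centre of its underside.
- burr_block: Bystander: small block with four burrs standing in it, 20x45x44 mm. Origin: centre of its underside.
- file: Bystander: file with a wooden handle, 211 mm long. Origin: centre of its underside.
- hinged_tin: Bystander: flat tin, 72x118x27 mm. Origin: centre of its underside.
- drink_can: Bystander: drink can, 53 mm across, 90 mm tall. Origin: centre of its underside.

How it is judged:
By the outcome, as a careful person would: the job done as asked, in the order asked, and still so for the second after the job is handed in, with the robot touching nothing.
It also fails if it takes over 72 s, if anything falls off the work surface, if the arm or the gripper's body presses on something with over 40 N, if the wrist force passes 120 N, or if a joint passes its speed limit or range.

### The arm

A 6-joint arm with a two-finger parallel gripper is mounted at the origin on the work surface; the furniture and walls round the work are solid. World frame = base frame: x ahead of the robot, y to its left, z up, the work surface at z = 0. Lengths are in m, angles in rad, forces in N, time in s.
With the tool pointing down it reaches from about 0.375 to 0.9 m from the base axis. Payload 3.1 kg.
Tool frame: the origin (TCP) lies midway between the tips of the shut fingers; the grasp point (between the pads) lies 19 mm behind it; z points along the fingers, y is the line along which they close (so a half turn about z gives the same grasp; the last joint's range is limited). The gripper opens to 85 mm and grips with 20 to 120 N. Pads are 22 mm wide; open, the fingers measure 114 mm over their backs; the gripper's body (76 mm by 85 mm) begins 54 mm behind the grasp point. The pads swing forward as they close: fully open they stand 13 mm farther back than shut.
Start: joints at [-1.486, 0.527, 1.433, -0, 1.181, -0.178], TCP at [0.162, -0.604, 0.203] pointing down, gripper open.
Joint ranges: [-3.08, 3.08], [-0.75, 2.2], [0.22, 2.44], [-1.43, 4.57], [0, 2.65], [-2.85, 2.85]. Speed limits (rad/s): [2.79, 2.79, 3.14, 3.14, 3.14, 3.14].

### API

Orientations are given as a rotation vector (axis times angle).
In Python, from bench import r, eoat, kinematics, camera, ticket, readout gives the robot as it stands. Calls block until the motion is done:
- r.move_ptp(position, orientation): joint-space move of the TCP to a pose.
- r.servo_line(position, ori=None, feed=0.15, threshold=None): straight line of the TCP; ori=None keeps the orientation; feed is the mean speed in m/s. With threshold (N) it stops when the force on the tool has changed by that much, and returns True; else False.
- r.move_joints(angles): joint-space move.
- eoat.grip(opening): opening from 0.0 (shut) to 1.0 (fully open); the grip force is fixed at half the most; returns when the fingers have stopped.
- r.dwell(seconds).
- kinematics.solve_ik(position, orientation): joint angles nearest the present ones, or None.
- camera(name): name is "side" or "top" or "wrist"; returns a dict with "frame" (400x640x3 uint8, blue, green, red), "K" (3x3 intrinsics, pixels), "cam_to_world" (4x4, takes a point from camera to world coordinates); the wrist camera has in their place "mount" (4x4, takes a point from camera to tool coordinates, whose origin is the TCP and whose axes are the flange's). Camera axes: x right, y up, looking along -z (the intrinsics and any distortion apply to the point x, -y, -z); pixel columns grow to the right and rows downward; lengths in m; the calibration is good to about 2 mm. The wrist camera is an equidistant fisheye: a pixel r from the principal point sees the ray r / f radians off the axis. A picture is of the moment at which its call begins: read the wrist's pose just before it. There is no depth.
A pose or a line that the arm cannot do raises r.MotionError and nothing moves.
- ticket.job_done(): hands the job in; it is judged then, once.
Readings, each from a call of its own:
- readout.read_t(): time.
- readout.read_qpos(): joint angles.
- readout.read_joint_velocities(): joint speeds.
- readout.read_joint_efforts(): joint torques, N m.
- readout.read_ee_pos(): TCP position.
- readout.read_eef_rot(): TCP orientation.
- readout.read_wrist_force(): force on the tool from outside, world axes, zero at the start.
- readout.read_wrist_torque(): the same for the moment, N m.
- readout.read_gripper_width(): opening from 0.0 (shut) to 1.0 (fully open).
- readout.read_gripper_force(): force on a finger pad.
Only numpy, scipy, OpenCV 4.12 (cv2) and the standard library are available. Lean on these libraries where they do the work, as an engineer would, in place of code of your own. Each camera call takes 0.05 s, during which the arm holds its last target. There are 200 camera calls.

## Working session

There is one attempt and no reset: what is moved stays moved. The work goes in short steps, each a Python script; the robot and the scene stay as the last script left them, time stands still between calls to the robot, and variables do not carry over. Pictures are saved under pics/ and viewed, at most 10 in all, crops included, and the job is handed in when it is done.

```bash
ls; mkdir -p pics; python3 - <<'E'
from bench import r,eoat,kinematics,camera,ticket,readout
import cv2,numpy as np
for n in ["top","side"]:
    c=camera(n); cv2.imwrite(f"pics/{n}0.png",c["frame"]); print(n,c["K"].tolist(),np.round(c["cam_to_world"],4).tolist(), [k for k in c])
    np.savez(f"{n}0.npz",**{k:c[k] for k in("frame","K","cam_to_world")})
c=camera("wrist");print({k:np.round(v,4).tolist() for k,v in c.items() if k!="frame"})
print(readout.read_t(),readout.read_eef_rot(),readout.read_ee_pos())
E
```

```text
pics
top [[432.2421513114354, 0.0, 311.9118312586339], [0.0, 432.2421513114354, 206.65047249347185], [0.0, 0.0, 1.0]] [[0.3585, 0.8962, -0.2614, -0.0569], [-0.9335, 0.3432, -0.1036, -0.1092], [-0.0031, 0.2812, 0.9597, 1.7173], [0.0, 0.0, 0.0, 1.0]] ['frame', 'K', 'cam_to_world']
side [[441.21852469306435, 0.0, 317.3682240677785], [0.0, 441.21852469306435, 199.25496398366133], [0.0, 0.0, 1.0]] [[0.9499, 0.1571, -0.2703, 0.0279], [-0.3126, 0.4828, -0.818, -1.0686], [0.002, 0.8615, 0.5077, 0.7492], [0.0, 0.0, 0.0, 1.0]] ['frame', 'K', 'cam_to_world']
{'K': [[309.7069, 0.0, 317.6477], [0.0, 309.7069, 197.2864], [0.0, 0.0, 1.0]], 'mount': [[0.0006, 0.9521, 0.3057, 0.0795], [1.0, -0.0008, 0.0003, 0.0006], [0.0005, 0.3057, -0.9521, -0.1691], [0.0, 0.0, 0.0, 1.0]]}
0.15 [-3.11289380e+00 -4.11424111e-01 -1.13109786e-04] [ 0.1623466  -0.60295367  0.20234278]
```

View pics/top0.png

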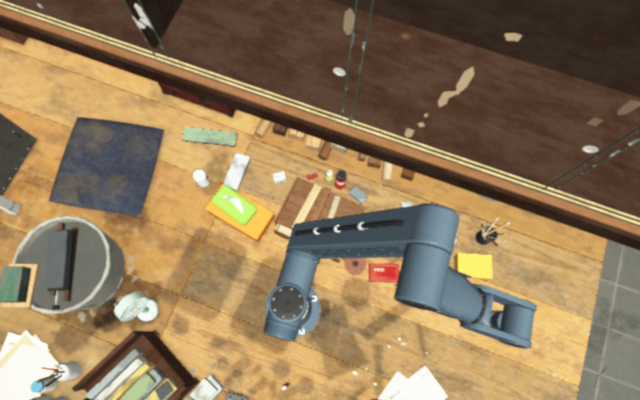

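View pics/side0.png

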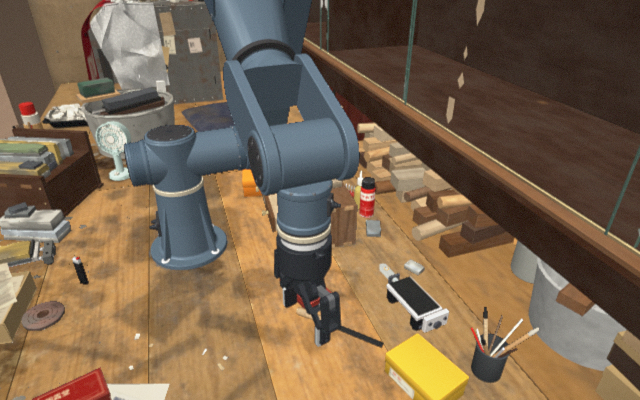

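The top view shows the probable whetstone at (237,170), the end stop at (279,177), and the chest around (310,205). The side view shows the holder at (415,300). The arm hides part of the top view, so I'll write helpers and look from above the left side.

```bash
cat > h.py <<'E'
from bench import r,eoat,kinematics,camera,ticket,readout
import cv2,numpy as np
from scipy.spatial.transform import Rotation as R
def down(yaw):  # tool z down, tool x axis along world yaw
    return (R.from_euler('z',yaw)*R.from_euler('x',np.pi)).as_rotvec()
def ray(c,uv):
    K=c["K"];T=c["cam_to_world"]
    d=np.array([(uv[0]-K[0,2])/K[0,0],(uv[1]-K[1,2])/K[1,1]])
    if c.get("fish"):
        th=np.hypot(*d); d=d/th*np.sin(th) if th>0 else d; v=np.array([d[0],-d[1],-np.cos(th)])
    else: v=np.array([d[0],-d[1],-1.])
    return T[:3,3],T[:3,:3]@v
def onplane(c,uv,z):
    o,d=ray(c,uv); return (o+d*(z-o[2])/d[2])
def proj(c,p):
    T=c["cam_to_world"];v=T[:3,:3].T@(np.asarray(p)-T[:3,3]);v=np.array([v[0],-v[1],-v[2]]);K=c["K"]
    if c.get("fish"):
        th=np.arctan2(np.hypot(v[0],v[1]),v[2]);q=v[:2]/np.hypot(v[0],v[1])*th
    else:q=v[:2]/v[2]
    return q*K[0,0]+K[:2,2]
def wrist():
    p=readout.read_ee_pos();o=readout.read_eef_rot();c=dict(camera("wrist"))
    T=np.eye(4);T[:3,:3]=R.from_rotvec(o).as_matrix();T[:3,3]=p
    c["cam_to_world"]=T@c["mount"];c["fish"]=1;return c
def top(n): return dict(camera(n))
def save(n,c):np.savez(n+".npz",**{k:c[k] for k in("frame","K","cam_to_world")},**({"fish":1} if c.get("fish") else {}));cv2.imwrite(f"pics/{n}.png",c["frame"])
def load(n):
    d=dict(np.load(n+".npz"));return d
E
python3 - <<'E'
from h import *
c=load("top0");s=load("side0")
print("tool yaw mat",np.round(R.from_rotvec(readout.read_eef_rot()).as_matrix(),2).tolist())
for n,uv,z in [("ws",(237,170),.03),("stop",(279,177),.035),("chest corners",(303,178),.15),("c2",(275,228),.15),("c3",(345,192),.15),("obj",(358,194),.01),("can",(201,178),.09)]: print(n,onplane(c,uv,z).round(3))
for n,uv,z in [("holder near end",(432,318),.05),("holder far end",(397,280),.05),("bar",(387,270),.036),("blk",(414,267),.015),("chest corner",(354,207),.15),("c",(355,243),0)]: print(n,onplane(s,uv,z).round(3))
E
```

```text
tool yaw mat [[0.97, 0.26, -0.0], [0.26, -0.97, 0.0], [0.0, -0.0, -1.0]]
ws [0.44  0.422 0.03 ]
stop [0.472 0.245 0.035]
chest corners [0.465 0.133 0.15 ]
c2 [0.243 0.159 0.15 ]
c3 [ 0.47  -0.037  0.15 ]
obj [ 0.528 -0.084  0.01 ]
can [0.339 0.524 0.09 ]
holder near end [ 0.477 -0.495  0.05 ]
holder far end [ 0.462 -0.361  0.05 ]
bar [ 0.464 -0.305  0.036]
blk [ 0.549 -0.293  0.015]
chest corner [ 0.425 -0.17   0.15 ]
c [ 0.452 -0.129  0.   ]
```

```bash
python3 - <<'E'
from h import *
r.servo_line([0.162,-0.604,0.33],feed=.25)
r.move_ptp([0.40,0.33,0.36],down(np.pi/2))
save("w1",wrist()); save("t1",top("top")); save("s1",top("side"))
c=load("t1")["frame"]; cv2.imwrite("pics/t1c.png",cv2.resize(c[120:320,300:560],None,fx=3,fy=3,interpolation=cv2.INTER_CUBIC)[:600,:780])
print(readout.read_t(),readout.read_ee_pos())
E
```

```text
4.325 [0.40039485 0.32965612 0.35994525]
```

View pics/w1.png

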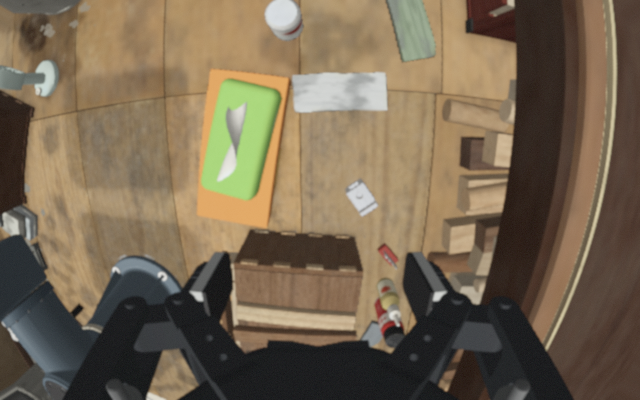

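View pics/t1c.png

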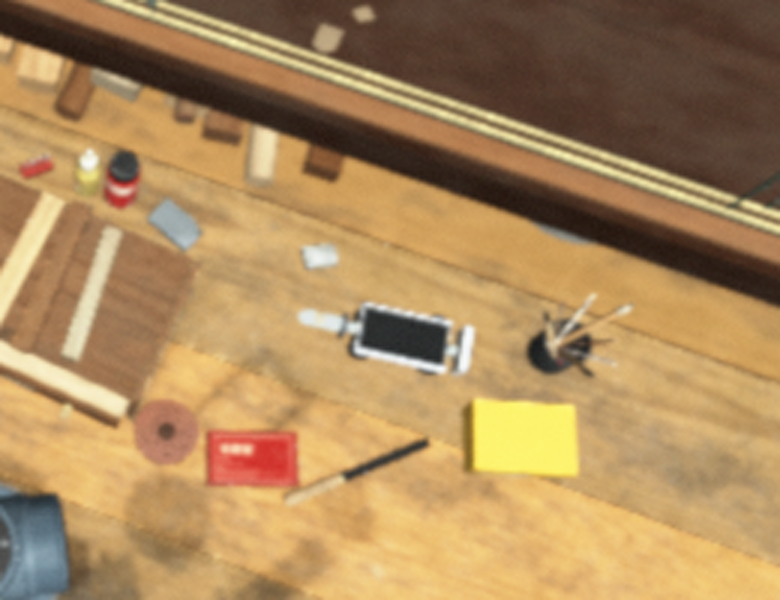

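The wrist view shows the whetstone at (340,91) with its long axis about along world x. The end stop is at (361,198), the chest at (300,290), and the oil bottle, spray can and small stone near (388,310). In the top crop, the holder's black mat is at (405,335), the lip at (465,350), and the bar's free end points left at (303,318).

```bash
cat >> h.py <<'E'
def rect(c,mask,seed,z):
    """world minAreaRect of the mask blob nearest seed: centre, long side, short side, yaw of long axis mod pi"""
    cs=[k for k in cv2.findContours(mask.astype(np.uint8),cv2.RETR_EXTERNAL,cv2.CHAIN_APPROX_NONE)[0] if cv2.contourArea(k)>25]
    k=min(cs,key=lambda k:-cv2.pointPolygonTest(k,seed,True))
    P=np.array([onplane(c,q,z)[:2] for q in k[:,0].astype(float)])
    (cx,cy),(w,h),a=cv2.minAreaRect((P*1000).astype(np.float32))
    if h>w: w,h,a=h,w,a+90
    return np.array([cx,cy])/1000,w,h,np.radians((a+90)%180-90),k[:,0].min(0),k[:,0].max(0)
E
python3 - <<'E'
from h import *
c=load("w1");f=c["frame"];hsv=cv2.cvtColor(f,cv2.COLOR_BGR2HSV)
m=cv2.morphologyEx(((hsv[...,1]<60)&(hsv[...,2]>110)).astype(np.uint8),cv2.MORPH_OPEN,np.ones((3,3)))
print("ws",rect(c,m,(340,91),.032))
print("stop",rect(c,m,(361,198),.034))
t=load("t1");g=t["frame"];h2=cv2.cvtColor(g,cv2.COLOR_BGR2HSV)
b=(h2[...,2]<70); b[:, :410]=0; b[:,455:]=0
print("mat",rect(t,b,(435,231),.05))
w2=((h2[...,1]<55)&(h2[...,2]>120)).astype(np.uint8);w2[:,:395]=0
print("bar",rect(t,w2,(407,226),.036)); 
for uv in [(400,225.5),(456.5,237)]: print(onplane(t,uv,.036 if uv[0]<420 else .06))
A=cv2.resize(f[170:225,325:395],None,fx=6,fy=6,interpolation=cv2.INTER_CUBIC)
B=cv2.resize(f[60:125,280:400],None,fx=3.5,fy=5,interpolation=cv2.INTER_CUBIC)
w=np.zeros((660,430,3),np.uint8);w[:330,:420]=A;w[330:655,:420]=B;cv2.imwrite("pics/z1.png",w)
E
```

```text
ws (array([0.43731378, 0.42413611]), 151.1410369873047, 63.61705780029297, np.float64(0.045519943612935675), array([292,  72], dtype=int32), array([387, 112], dtype=int32))
stop (array([0.47517685, 0.24843932]), 62.15336990356445, 38.30354309082031, np.float64(-0.9581609519993328), array([345, 179], dtype=int32), array([377, 216], dtype=int32))
mat (array([ 0.47368945, -0.41744427]), 101.72486114501953, 46.25480270385742, np.float64(-1.4424780266175572), array([421, 224], dtype=int32), array([447, 239], dtype=int32))
bar (array([ 0.45199796, -0.38186649]), 201.18157958984375, 42.65376663208008, np.float64(1.430806864620718), array([399, 223], dtype=int32), array([448, 244], dtype=int32))
[ 0.45373628 -0.28496348  0.036     ]
[ 0.48129527 -0.50276699  0.06      ]
```

```bash
python3 -c "
import cv2;w=cv2.imread('pics/z1.png');cv2.imwrite('pics/z1b.png',w[:330])"
```

```text
(no output)
```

View pics/z1b.png

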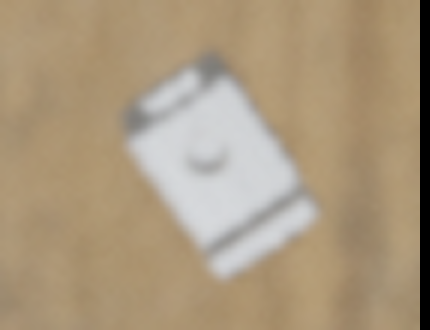

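The zoom shows the stop's lip at the lower right, with its groove from (205,250) to (300,190), and the ball hole at (208,150). So the stop's +x points along a world yaw of about -0.96. Next I'll take one close look at the holder.

```bash
python3 - <<'E'
from h import *
r.move_ptp([0.468,-0.43,0.30],down(1.70))
c=wrist();save("w2",c);print(readout.read_t())
for n,z in(("mat",.05),("bar",.036)):pass
print([proj(c,p).round() for p in([.473,-.417,.05],[.4537,-.285,.036],[.481,-.503,.06])])
E
```

```text
7.075
[array([321., 150.]), array([320.,  54.]), array([319., 212.])]
```

View pics/w2.png

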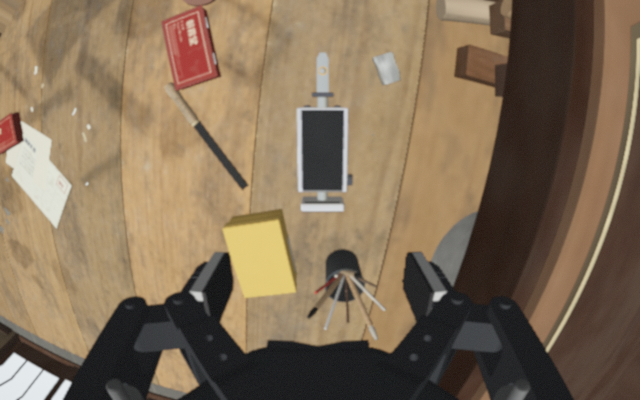

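The view shows the holder upright in the frame: mat from (300,110) to (347,190), bar tip at (322,53), flange at row 94, lip at rows 197–211. I'll zoom in and measure it.

```bash
python3 - <<'E'
from h import *
c=load("w2");f=c["frame"];g=cv2.cvtColor(f,cv2.COLOR_BGR2GRAY);hsv=cv2.cvtColor(f,cv2.COLOR_BGR2HSV)
m=(g<75);m[:103]=0;m[196:]=0
print("mat",rect(c,m,(323,150),.05))
w=((hsv[...,1]<70)&(g>95)).astype(np.uint8);w[:,:290]=0;w[:,356:]=0;w[:40]=0;w[220:]=0
b=w.copy();b[:104]=0;b[194:]=0
b=b|m.astype(np.uint8);print("bed",rect(c,b,(323,150),.05))
b=w.copy();b[90:]=0;print("bar",rect(c,b,(322,70),.044))
cv2.imwrite("pics/z2.png",cv2.resize(f[45:220,285:360],None,fx=3.4*2,fy=3.4,interpolation=cv2.INTER_CUBIC))
E
```

```text
mat (array([ 0.47473373, -0.417155  ]), 107.83621215820312, 52.81187438964844, np.float64(-1.4435197553674555), array([303, 111], dtype=int32), array([342, 188], dtype=int32))
bed (array([ 0.47544351, -0.41605014]), 124.73332214355469, 79.23451232910156, np.float64(-1.4049170772415671), array([295, 104], dtype=int32), array([352, 193], dtype=int32))
bar (array([ 0.45988766, -0.30810281]), 52.81913757324219, 18.857269287109375, np.float64(-1.4379804052672258), array([315,  51], dtype=int32), array([329,  89], dtype=int32))
```

View pics/z2.png

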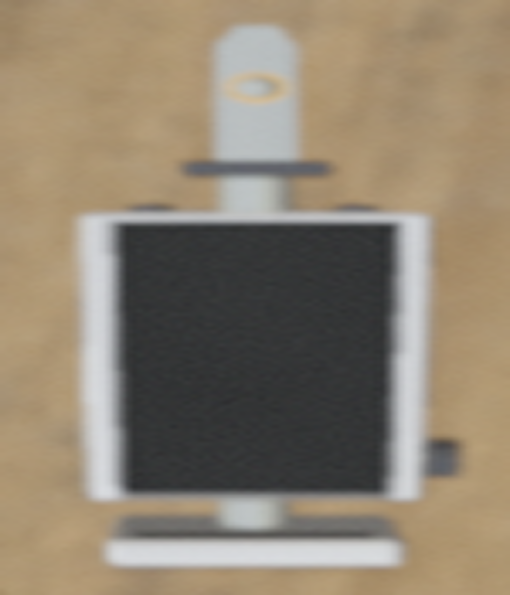

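The zoom shows the bed outline corners at (80,213), (432,213), (422,500) and (88,500). The lip's top inner edge is at row 538, the flange's -x face at row 162, and the bar tip at row 25, all in crop pixels.

```bash
python3 - <<'E'
from h import *
c=load("w2")
P=lambda u,v,z:onplane(c,(285+(u+.5)/6.8-.5,45+(v+.5)/3.4-.5),z)[:2]
co=np.array([P(*q,.05) for q in((80,213),(432,213),(422,500),(88,500))]);print(co.round(4).tolist())
a=(co[0]+co[1])/2;b=(co[2]+co[3])/2;ey=(co[1]-co[0])+(co[2]-co[3])
yaw1=np.arctan2(*(b-a)[::-1]);yaw2=np.arctan2(ey[1],ey[0])-np.pi/2
print("len",np.hypot(*(b-a)),"w",np.hypot(*(co[1]-co[0])),np.hypot(*(co[2]-co[3])),"yaw",yaw1,yaw2)
yaw=-1.442;e=np.array([np.cos(yaw),np.sin(yaw)]);n=np.array([-e[1],e[0]])
O=co.mean(0)-.003*e;M=np.array([.47473,-.41716])-.003*e;print("origin",O,"from mat",M)
H=lambda p:np.array([(p-M)@e,(p-M)@n]).round(4)
for nm,q in dict(lipL=(108,538,.061),lipR=(402,538,.061),lipbackL=(108,566,.061),flange=(255,162,.051),flangeLow=(255,162,.036),tip=(255,25,.04),ball=(254,88,.045),barL=(213,110,.044),barR=(298,110,.044)).items():print(nm,H(P(*q)))
E
```

```text
[[0.4326, -0.3634], [0.5012, -0.3541], [0.517, -0.4713], [0.448, -0.4805]]
len 0.118170405440796 w 0.0692917253642432 0.0696029718423615 yaw -1.4382624197045928 -1.4380263568219467
origin [ 0.47432423 -0.41435969] from mat [ 0.47434468 -0.41418485]
lipL [ 0.0753 -0.0301]
lipR [0.0752 0.0303]
lipbackL [ 0.0875 -0.0302]
flange [-0.0759 -0.0006]
flangeLow [-0.0764 -0.0004]
tip [-0.1327 -0.0006]
ball [-0.1061 -0.0008]
barL [-0.0972 -0.0089]
barR [-0.0973  0.0079]
```

```bash
cat >> h.py <<'E'
HY=-1.439;HO=np.array([.4743,-.4143]);HE=np.array([np.cos(HY),np.sin(HY)]);HN=np.array([-HE[1],HE[0]])
def hp(x,y,z): return np.r_[HO+x*HE+y*HN,z]
def hold(p): d=np.asarray(p)[:2]-HO; return np.array([d@HE,d@HN,p[2]]).round(4)
def hf(): f=np.asarray(readout.read_wrist_force()); return np.array([f[:2]@HE,f[:2]@HN,f[2]]).round(1)
E
python3 - <<'E'
from h import *
y=.0455+np.pi
print(kinematics.solve_ik([.4373,.4241,0.],down(y)))
r.move_ptp([.43,0.0,.30],down(2.4)); 
r.move_ptp([.4373,.4241,.12],down(y)); eoat.grip(1.0)
print(r.servo_line([.4373,.4241,.0],feed=.1,threshold=8),readout.read_ee_pos())
eoat.grip(0.5);print("w",readout.read_gripper_width(),readout.read_gripper_force())
f0=hf();r.servo_line([.4373,.4241,.26],feed=.2);print("w",readout.read_gripper_width(),f0,hf(),readout.read_t())
E
```

```text
[ 5.86837629e-01  7.86266496e-01  1.60718278e+00 -4.44089210e-16
  7.48143382e-01 -1.02945870e+00]
False [0.43783075 0.42447118 0.00071337]
w 0.502336456068378 4.4596455195278395
w 0.500053809712153 [ 1.7 -1.3  9.3] [0.3 0.5 0.3] 13.8583
```

```bash
python3 - <<'E'
from h import *
c=wrist();save("w3",c);f=c["frame"];hsv=cv2.cvtColor(f,cv2.COLOR_BGR2HSV)
m=cv2.morphologyEx(((hsv[...,1]<60)&(hsv[...,2]>110)).astype(np.uint8),cv2.MORPH_OPEN,np.ones((3,3)))
s=proj(c,[.4373,.4241,.032]);print(s)
try: print(rect(c,m,tuple(map(float,s)),.032))
except Exception as e:print(e)
E
```

```text
[318.31832498 161.65163054]
(array([0.43627246, 0.42411307]), 150.24337768554688, 63.804500579833984, np.float64(0.04566571007072548), array([294, 103], dtype=int32), array([343, 215], dtype=int32))
```

View pics/w3.png

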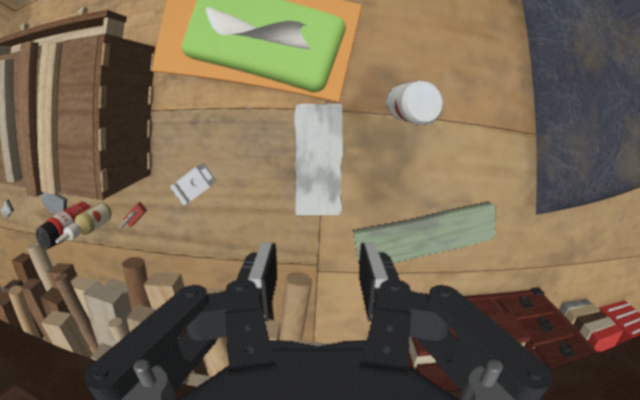

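The stone still lies at (318,160), undisturbed. The fingers had stopped at my commanded opening with almost no force, so it slipped. I'll grasp again with a fully closed target.

```bash
python3 - <<'E'
from h import *
y=.0455+np.pi
eoat.grip(1.0);print("open",readout.read_gripper_width())
r.servo_line([.4368,.4241,.10],feed=.3)
print(r.servo_line([.4368,.4241,.0],feed=.1,threshold=8),readout.read_ee_pos(),hf())
eoat.grip(0.0);print("w",readout.read_gripper_width(),readout.read_gripper_force(),hf())
r.servo_line([.4368,.4241,.03],feed=.1);print("w",readout.read_gripper_width(),readout.read_gripper_force(),hf(),readout.read_t())
E
```

```text
open 0.9977428768644676
False [0.43731893 0.42447029 0.00064412] [ 0.1  0.5 -0.3]
w -0.001376705633249743 8.288068051915616 [ 1.6 -0.7 16.8]
w 0.001351941394309006 0.0 [-0.6  0.2 -1.3] 17.4583
```

```bash
python3 - <<'E'
from h import *
save("w4",wrist());s=top("side");save("s4",s)
W=load("w4")["frame"][40:340,120:520];u=proj(s,[.437,.424,.03]).astype(int);print("side px",u)
x0=max(0,min(440,u[0]-100));y0=max(0,u[1]-75)
Z=cv2.resize(s["frame"][y0:y0+150,x0:x0+200],(400,300),interpolation=cv2.INTER_CUBIC)
s1=load("s1")["frame"];Z1=cv2.resize(s1[y0:y0+150,x0:x0+200],(400,300),interpolation=cv2.INTER_CUBIC)
t=top("top");u=proj(t,[.437,.424,.03]).astype(int);print(u,x0,y0)
T=cv2.resize(t["frame"][u[1]-75:u[1]+75,u[0]-100:u[0]+100],(400,300),interpolation=cv2.INTER_CUBIC)
cv2.imwrite("pics/cmp.png",np.vstack([np.hstack([W,T]),np.hstack([Z,Z1])]))
E
```

```text
side px [296 156]
[236 170] 196 81
```

View pics/cmp.png

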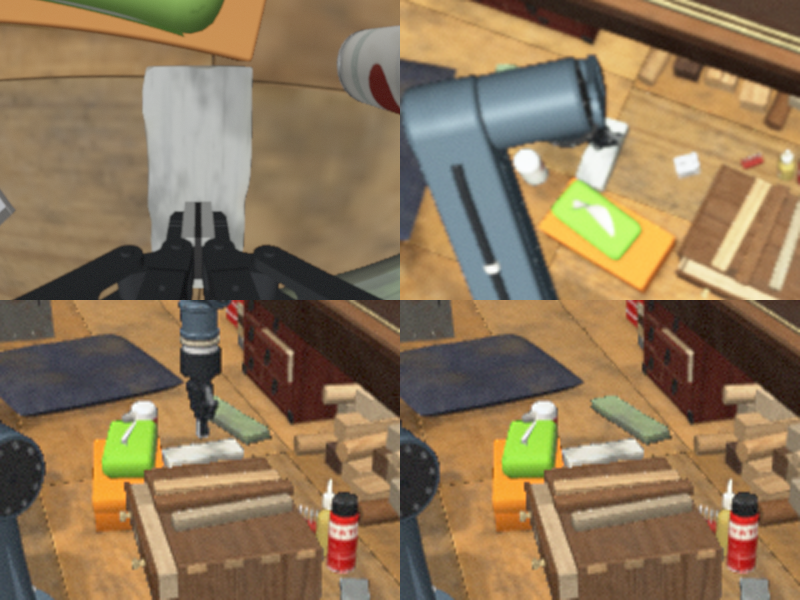

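The composite shows the shut fingers above the stone. The tip is at side pixel ≈(297,147) and top pixel ≈(238,165), and both look higher than the reported TCP. I'll triangulate the tip.

```bash
python3 - <<'E'
from h import *
s=load("s4");t=top("top");w=load("w4")
def tri(*cu):
    A=np.zeros((3,3));b=np.zeros(3)
    for c,u in cu:
        o,d=ray(c,u);d=d/np.linalg.norm(d);Q=np.eye(3)-np.outer(d,d);A+=Q;b+=Q@o
    return np.linalg.solve(A,b).round(4)
print("ee",readout.read_ee_pos(),"tip",tri((s,(297.5,147.5)),(t,(238,165))))
for z in(0.03,.065):print(z,proj(s,[.437,.424,z]).round(1),proj(t,[.437,.424,z]).round(1))
# stone height: whetstone blob centre in side s1 & wrist w1 (independent of robot vs with robot)
def cen(c,box):
    x0,y0,x1,y1=box;f=c["frame"][y0:y1,x0:x1];h=cv2.cvtColor(f,cv2.COLOR_BGR2HSV);m=((h[...,1]<60)&(h[...,2]>110)).astype(np.uint8)
    n,l,st,ce=cv2.connectedComponentsWithStats(m);i=1+st[1:,4].argmax();print(st[i]);return ce[i]+[x0,y0]
T=load("t1");u=cen(T,(222,148,254,192));print("ws top",u,onplane(T,u,.0).round(4),onplane(T,u,.032).round(4),onplane(T,u,.064).round(4))
S=load("s1");us=cen(S,(275,145,320,167));print(us, "tri",tri((T,u),(S,us)))
# stop
u=cen(T,(268,168,290,186));print("stop",u,onplane(T,u,.034))
print(readout.read_qpos())
E
```

```text
ee [0.43624503 0.42373559 0.02913532] tip [0.4436 0.4144 0.0714]
0.03 [296.7 156.3] [236.3 170.4]
0.065 [296.5 147.9] [234.8 167.3]
[ 18   8  10  23 132]
ws top [243.76515152 165.12878788] [0.4792 0.4134 0.    ] [0.4692 0.4037 0.032 ] [0.4592 0.394  0.064 ]
[  2   5  41  15 383]
[297.18537859 157.09660574] tri [0.4495 0.4024 0.0398]
[  5   3  13  13 130]
stop [279.1        177.03076923] [0.47238018 0.24518343 0.034     ]
[ 5.87315795e-01  7.39893557e-01  1.60009590e+00 -2.21616995e-05
  8.03295282e-01 -1.02899024e+00]
```

```bash
python3 - <<'E'
from h import *
w=load("w4");a=onplane(w,(265,110),.032);b=onplane(w,(372,110),.032);print("stone width at .032:",np.hypot(*(a-b)[:2]))
print(r.servo_line([.4368,.4241,.004],feed=.03,threshold=4),readout.read_ee_pos(),hf())
r.servo_line([.4368,.4241,.04],feed=.2);print(readout.read_t())
E
```

```text
stone width at .032: 0.05762644925951432
True [0.43642492 0.42385627 0.00384254] [ 0.3 -0.8  4.6]
18.8417
```

A shut-finger touch meets the stone top (32 mm) at TCP z≈0.004. The side view and the apparent tip position in the wrist view agree, so the real fingertips sit about 28 mm behind the reported TCP. I'll offset for that and grasp lower.

```bash
echo 'TIP=.028' >> h.py; python3 - <<'E'
from h import *
eoat.grip(1.0);f0=hf()
print(r.servo_line([.4368,.4241,-.029],feed=.1,threshold=6),readout.read_ee_pos(),hf())
eoat.grip(0.0);print("w",readout.read_gripper_width(),readout.read_gripper_force(),hf())
if readout.read_gripper_width()>.6:
    r.servo_line([.4368,.4241,.02],feed=.1);r.servo_line([.4368,.4241,.2],feed=.25)
print("w",readout.read_gripper_width(),readout.read_gripper_force(),hf(),readout.read_ee_pos(),readout.read_t())
E
```

```text
False [ 0.4371481   0.42436211 -0.02873596] [-0.1  0.3  0.2]
w 0.73020684671121 68.58643054962158 [0.3 0.5 4.7]
w 0.7274753701830534 67.66755223274231 [ 0.9 -0.7 -4.7] [0.43545151 0.42314747 0.19817954] 22.3167
```

```bash
python3 - <<'E'
from h import *
Y=HY+np.pi
r.move_ptp([.43,0.0,.22],down(2.4)); r.move_ptp(hp(-.013,0,.14),down(Y))
r.servo_line(hp(-.013,0,.035),feed=.12);r.dwell(.2)
print(hold(readout.read_ee_pos()),hf())
d=hold(readout.read_ee_pos())-np.array([-.013,0,.035]);print(d)
print(r.servo_line(hp(-.013,-d[1],.010),feed=.02,threshold=3),hold(readout.read_ee_pos()),hf(),R.from_rotvec(readout.read_eef_rot()).as_matrix()[:2,0],readout.read_t())
E
```

```text
[-0.0124  0.0004  0.0359] [ 0.6  0.8 -3.8]
[0.0006 0.0004 0.0009]
True [-0.013  -0.0002  0.0222] [ 0.1 -0.   5.6] [-0.13156432  0.99130763] 27.3583
```

```bash
python3 - <<'E'
from h import *
p=hold(readout.read_ee_pos())
r.servo_line(hp(-.013,0,.0245),feed=.03);r.dwell(.1);print(hold(readout.read_ee_pos()),hf())
print(r.servo_line(hp(.022,0,.0245),feed=.02,threshold=4),hold(readout.read_ee_pos()),hf())
r.dwell(.1);q=hold(readout.read_ee_pos());print(q,hf(),readout.read_t())
E
```

```text
[-0.0136 -0.0004  0.0238] [ 0.5 -0.9 -3.4]
True [ 0.0017 -0.0007  0.0233] [-0.2 -0.4 -3.7]
[ 0.0009 -0.0011  0.0225] [-0.3  0.4 -1.9] 28.775
```

```bash
python3 - <<'E'
from h import *
S=lambda:(hold(readout.read_ee_pos()),hf())
print(r.servo_line(hp(.0012,.0008,.0180),feed=.02,threshold=3),S())
print(r.servo_line(hp(.008,.0008,.0225),feed=.01,threshold=6),S())
r.dwell(.1);print(S())
eoat.grip(1.0);print(S())
r.servo_line(hp(.0015,.0,.06),feed=.1);r.servo_line(hp(.0015,0,.16),feed=.25);print(S(),readout.read_t())
E
```

```text
True (array([ 0.0008, -0.0012,  0.0223]), array([-0.7, -1.7,  4.6]))
True (array([ 0.0007, -0.0012,  0.0226]), array([-0.9, -1.4,  3.8]))
(array([ 0.0006, -0.0012,  0.0225]), array([-1.1, -1.1,  5.5]))
(array([-0.0004, -0.0019,  0.0213]), array([-0.1, -0.4, -0. ]))
(array([ 0.001 , -0.0003,  0.1597]), array([ 0.1,  0.6, -0.6])) 30.95
```

```bash
python3 - <<'E'
from h import *
S=lambda:(hold(readout.read_ee_pos()),hf())
def stone(n):
    c=wrist();save(n,c);h=cv2.cvtColor(c["frame"],cv2.COLOR_BGR2HSV)
    m=((h[...,1]<60)&(h[...,2]>110)).astype(np.uint8)
    u=proj(c,hp(0,0,.082));a=rect(c,m,tuple(map(float,u)),.082);print(hold([*a[0],.082]),a[1:4])
stone("w5")
r.servo_line(hp(-.112,0,.12),feed=.3);eoat.grip(0.0)
r.servo_line(hp(-.112,-.001,.034),feed=.15);print(S())
r.dwell(.1)
print(r.servo_line(hp(-.078,-.001,.034),feed=.02,threshold=8),S());r.dwell(.15);print(S())
r.servo_line(hp(-.112,0,.05),feed=.1);r.servo_line(hp(-.05,0,.16),feed=.3);stone("w6");print(readout.read_t())
E
```

```text
[-0.0002  0.0003  0.082 ] (149.76104736328125, 63.24391555786133, np.float64(-1.4425074711923596))
(array([-0.1116, -0.0007,  0.0344]), array([-0.3, -0. , -0.1]))
True (array([-0.0856, -0.0017,  0.0336]), array([ 0.3, -0.2,  1. ]))
(array([-0.086 , -0.002 ,  0.0332]), array([ 0.4, -0.2,  0.3]))
[-0.0258  0.0005  0.082 ] (102.3355941772461, 62.448707580566406, np.float64(-1.4342557997128034))
35.6667
```

```bash
python3 - <<'E'
from h import *
r.servo_line(hp(-.112,0,.05),feed=.3)
r.servo_line(hp(-.095,0.001,.034),feed=.1);r.dwell(.1);f0=hf()
r.servo_line(hp(-.088,0.001,.034),feed=.04)
for x in np.arange(-.0865,-.0765,.0007):
    r.servo_line(hp(x,0.001,.034),feed=.03,threshold=15);f=hf()-f0
    print(round(x,4),hold(readout.read_ee_pos())[:2],f)
    if f[0]<-7:break
r.servo_line(hp(-.112,0,.05),feed=.15);eoat.grip(1.0);r.servo_line(hp(-.01,0,.16),feed=.3)
c=wrist();save("w7",c);h=cv2.cvtColor(c["frame"],cv2.COLOR_BGR2HSV)
m=((h[...,1]<60)&(h[...,2]>110)).astype(np.uint8)
a=rect(c,m,tuple(map(float,proj(c,hp(0,0,.082)))),.082);print(hold([*a[0],.082]),a[1:4],readout.read_t())
E
```

```text
-0.0865 [-0.0865  0.001 ] [-0.4  0.4 -0.2]
-0.0858 [-0.0858  0.001 ] [-0.3  0.4  0. ]
-0.0851 [-0.0855  0.0009] [-0.5  0.1  0.6]
-0.0844 [-0.0854  0.0009] [-4.1  2.   1.9]
-0.0837 [-0.0855  0.0008] [-6.1  2.4  2.5]
-0.083 [-0.0855  0.0008] [-8.2  3.5  2.1]
[0.0009 0.0007 0.082 ] (150.1332550048828, 62.83113098144531, np.float64(-1.4466963323038098)) 40.4083
```

The stone is seated: force rose to 8 N with no movement. Now the stop's pose and the chest's corner clearance.

```bash
python3 - <<'E'
from h import *
w=load("w1");P=lambda u,v,z:onplane(w,(325+(u+.5)/6-.5,170+(v+.5)/6-.5),z)[:2]
f=lambda a,b:np.arctan2(*(b-a)[::-1])
print("yaw L",f(P(133,142,.034),P(207,250,.034)),"R",f(P(235,82,.034),P(300,188,.034)),"rear/perp",f(P(133,142,.034),P(235,82,.034))-np.pi/2,"groove",f(P(207,250,.034),P(300,188,.034))-np.pi/2)
h=P(208,150,.034);print("hole",h)
q=[P(133,142,.034),P(235,82,.034),P(207,250,.034),P(300,188,.034)];print("top mid",np.mean(q,0),"len",np.hypot(*(q[2]-q[0])),"wid",np.hypot(*(q[1]-q[0])))
t=load("t1")
for uv in [(365,206.7),(341.7,260),(300+60/3,120+195/3)]:print("chest",onplane(t,uv,.15).round(3),hold(onplane(t,uv,.15)))
for s in(-1,1):
  y=-.97+(np.pi if s<0 else 0);print(s,kinematics.solve_ik([.477,.245,-.026],down(y)),kinematics.solve_ik(hp(-.168,0,-.007),down(HY+(np.pi if s<0 else 0))))
E
```

```text
yaw L -0.9671358708153508 R -0.9961941333901437 rear/perp -1.0147692432207132 groove -0.9487193560000445
hole [0.47181899 0.25362654]
top mid [0.47519911 0.24885726] len 0.03918464658438967 wid 0.03308984414288686
chest [ 0.442 -0.127  0.15 ] [-0.2887  0.0052  0.15  ]
chest [ 0.22  -0.114  0.15 ] [-0.331 -0.213  0.15 ]
chest [0.462 0.062 0.15 ] [-0.4738  0.0503  0.15  ]
-1 [ 2.65985455e-01  7.81420366e-01  1.80243643e+00 -4.44089210e-16
  5.57735860e-01 -3.34810872e-01] [-7.18166059e-01  7.33867557e-01  1.85192663e+00 -4.44089210e-16
  5.55798468e-01 -8.49962386e-01]
1 [ 2.65985455e-01  7.81420366e-01  1.80243643e+00 -4.44089210e-16
  5.57735860e-01  2.80678178e+00] [-7.18166059e-01  7.33867557e-01  1.85192663e+00 -4.44089210e-16
  5.55798468e-01  2.29163027e+00]
```

```bash
python3 - <<'E'
from h import *
X=[.4767,.2465];y=-.98+np.pi
r.move_ptp([.43,0.0,.20],down(2.0)); r.move_ptp([*X,.06],down(y))
print(r.servo_line([*X,-.026],feed=.12,threshold=6),readout.read_ee_pos())
eoat.grip(0.0);print("w",readout.read_gripper_width(),readout.read_gripper_force(),readout.read_ee_pos())
r.servo_line([*X,.05],feed=.15)
print("w",readout.read_gripper_width(),hf(),readout.read_t())
E
```

```text
False [ 0.47729918  0.24643494 -0.0254488 ]
w 0.3866537116059169 60.85655895411037 [ 0.47704444  0.24666627 -0.02538081]
w 0.38765634303128077 [-0.5 -0.5 -0.6] 45.0833
```

```bash
python3 - <<'E'
from h import *
Y=HY+np.pi;S=lambda:(hold(readout.read_ee_pos()),hf())
r.servo_line([.46,.235,.19],feed=.3)
r.move_ptp([.43,0.0,.20],down(2.0)); r.move_ptp(hp(-.175,0,.06),down(Y))
r.servo_line(hp(-.172,0,-.0063),feed=.12);r.dwell(.15);p,f=S();print(p,f,R.from_rotvec(readout.read_eef_rot()).as_matrix().round(4).tolist(),readout.read_t())
save("w8",wrist());
c=load("w8")
def pc(p):return proj(c,p).round().astype(int)
u=pc(hp(-.15,0,.04));print(u)
cv2.imwrite("pics/w8c.png",cv2.resize(c["frame"][100:330,200:440],None,fx=2.5,fy=2.5,interpolation=cv2.INTER_CUBIC))
E
```

```text
[-0.1716  0.0006 -0.0054] [-0.9  0.4 -2.3] [[-0.1317, 0.9913, 0.0015], [0.9913, 0.1317, -0.0012], [-0.0014, 0.0013, -1.0]] 48.5833
[314 311]
```

View pics/w8c.png

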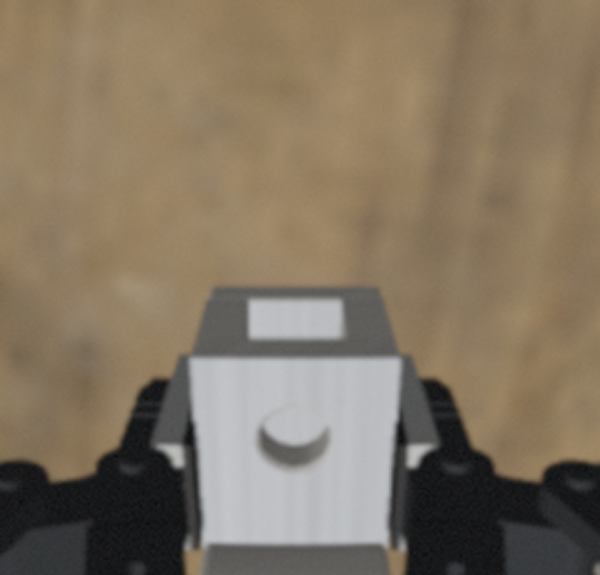

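The stop is held squarely, with its bore and hole (294,430) centred and its lip facing the bar. I'll start the insertion.

```bash
python3 - <<'E'
from h import *
S=lambda:(hold(readout.read_ee_pos()),hf())
y,z=-.0010,-.0071
print(r.servo_line(hp(-.158,y,z),feed=.05,threshold=8),S())
for x in(-.150,-.142,-.134):
    t=r.servo_line(hp(x,y,z),feed=.03,threshold=6);p,f=S();print(x,t,p,f)
    if t:break
print(readout.read_t())
E
```

```text
False (array([-0.1574, -0.0011, -0.0071]), array([ 0.6, -1.2, -2.2]))
-0.15 False [-0.1498 -0.001  -0.0071] [ 0.4  0.1 -0.8]
-0.142 False [-0.1417 -0.001  -0.0071] [-0.6  0.2 -1.5]
-0.134 False [-0.1333 -0.0008 -0.007 ] [0.2 0.6 0.1]
50.3167
```

```bash
python3 - <<'E'
from h import *
S=lambda:(hold(readout.read_ee_pos()),hf())
y,z=-.0008,-.0065
for x in np.r_[-.128,np.arange(-.124,-.102,.003)]:
    t=r.servo_line(hp(x,y,z),feed=.025,threshold=11);p,f=S();print(round(x,4),t,p,f)
    if t:break
print(readout.read_t())
E
```

```text
-0.128 False [-0.1282 -0.001  -0.0063] [-1.4 -0.4  2.8]
-0.124 False [-0.1252 -0.0013 -0.0061] [-3.6 -1.   6.3]
-0.121 False [-0.1198 -0.0004 -0.0056] [ 0.6 -1.5  7.5]
-0.118 False [-0.1162 -0.0003 -0.0055] [-0.2 -2.4  7.4]
-0.115 False [-0.1131 -0.0003 -0.0055] [ 0.  -1.8  7.9]
-0.112 False [-0.1101 -0.0003 -0.0055] [ 0.2 -1.9  7.2]
-0.109 False [-0.1071 -0.0003 -0.0054] [ 1.6 -2.2  6.2]
-0.106 False [-0.1033 -0.0003 -0.0056] [ 3.7 -2.9  6. ]
-0.103 False [-0.1017 -0.0003 -0.0065] [ 4.4 -0.8  0.5]
52.8833
```

Fz dropped and fx flipped forward at the last step, which is the click. Now I'll ease it to the flange.

```bash
python3 - <<'E'
from h import *
S=lambda:(hold(readout.read_ee_pos()),hf())
y,z=-.0006,-.0065
for x in np.arange(-.1024,-.096,.0006):
    t=r.servo_line(hp(x,y,z),feed=.02,threshold=9);p,f=S();print(round(x,4),t,p,f)
    if t or f[0]<-5:break
print(readout.read_t())
E
```

```text
-0.1024 False [-0.1017 -0.0003 -0.0065] [ 4.8 -1.4  0.8]
-0.1018 False [-0.1018 -0.0005 -0.0065] [ 2.9 -0.4  0. ]
-0.1012 False [-0.1016 -0.0007 -0.0066] [2.1 1.  0.3]
-0.1006 False [-0.1013 -0.0009 -0.0068] [ 0.4  0.1 -0.5]
-0.1 False [-0.1007 -0.0009 -0.0068] [ 0.3 -0.  -1.5]
-0.0994 False [-0.0999 -0.0008 -0.0066] [-0.5 -0.1 -2.1]
-0.0988 False [-0.0999 -0.001  -0.0067] [-3.8  0.4 -1.2]
-0.0982 False [-0.0999 -0.0011 -0.0068] [-5.5  1.3 -0.6]
54.8833
```

```bash
python3 - <<'E'
from h import *
r.servo_line(hp(-.0992,-.0008,-.0066),feed=.02)
eoat.grip(1.0);print(hf())
r.servo_line(hp(-.101,-.0005,.05),feed=.08);r.servo_line(hp(-.06,0,.16),feed=.25);r.dwell(.2)
c=wrist();save("w9",c);h=cv2.cvtColor(c["frame"],cv2.COLOR_BGR2HSV);m=((h[...,1]<60)&(h[...,2]>110)).astype(np.uint8)
for n,q in(("stone",hp(.0,0,.082)),("stop",hp(-.104,0,.053))):
    try:
        a=rect(c,m,tuple(map(float,proj(c,q))),q[2]);print(n,hold([*a[0],q[2]]),a[1:4])
    except Exception as e:print(e)
print(readout.read_t(),hf(),readout.read_ee_pos())
E
```

```text
[-0.5 -0.5  0.8]
stone [-0.0006  0.0004  0.082 ] (153.1437225341797, 62.97896194458008, np.float64(-1.4381832049842354))
stop [-0.1038  0.0003  0.053 ] (58.950111389160156, 35.49864196777344, np.float64(-1.4503940399312225))
57.4167 [-0.5  0.3  0.3] [ 0.46554725 -0.35339989  0.15815026]
```

Stone and stop are both in place and square, and the arm is clear, so I'm handing in.

```bash
python3 -c "
from bench import ticket;print(ticket.job_done())"
```

```text
the job is handed in; nothing more can be done
None
```

The job is handed in at about 57 s: the whetstone lies centred on the bed against the lip, and the end stop clicked over the ball and seats against the flange, with under 10 N read at the wrist on every push.

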